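Locate a modelling stand on a banding wheel

ROBOT

A 6-joint arm with a two-finger parallel gripper is mounted at the origin on the work surface. World frame = base frame: x ahead of the robot, y to its left, z up, the work surface at z = 0. Lengths are in m, angles in rad, forces in N, time in s.
With the tool pointing down it reaches from about 0.375 to 0.825 m from the base axis. Payload 5.5 kg.
Tool frame: the origin (TCP) lies on the mounting face of the last link; the fingertips stand 173 mm ahead of it and the grasp point (between the pads) lies 155 mm ahead of it; z points along the fingers, y is the line along which they close (so a half turn about z gives the same grasp; the last joint's range is limited). The gripper opens to 85 mm and grips with 20 to 120 N. Pads are 22 mm wide; open, the fingers measure 114 mm over their backs; the gripper's body (76 mm by 85 mm) begins 54 mm behind the grasp point. The pads swing forward as they close: fully open they stand 13 mm farther back than shut.
Start: joints at [1.314, 0.314, -0.047, 1.21, 0, 1.571], TCP at [0.152, 0.58, 0.405] pointing down, gripper open.
Joint ranges: [-2.67, 2.67], [-0.69, 1.73], [-1.03, 1.25], [-2.08, 2.16], [-1.42, 1.45], [-3.14, 3.14]. Speed limits (rad/s): [2.39, 2.39, 3.01, 3.14, 3.14, 3.14].

INTERFACE

Orientations are given as a unit quaternion [x, y, z, w].
In Python, from station import manip gives the robot as it stands. Calls block until the motion is done:
- manip.reach(position, orientation): joint-space move of the TCP to a pose.
- manip.servo_line(position, rate=0.15, rot=None, contact_N=None): straight line of the TCP; rot=None keeps the orientation; rate is the mean speed in m/s. With contact_N (N) it stops when the force on the tool has changed by that much, and returns True; else False.
- manip.move_joints(angles): joint-space move.
- manip.set_gripper(opening, squeeze=None): finger opening in m; squeeze is the grip in N (None keeps the last); returns when the fingers have stopped.
- manip.sleep(seconds).
- manip.ik(position, orientation): joint angles nearest the present ones, or None.
- manip.get_state(): the state.
- manip.read_camera(name): name is "scene" or "top" or "wrist"; returns the picture (384x512x3 uint8, blue, green, red); there is no depth.
- manip.get_calibration(name): a dict with "fx", "fy", "cx", "cy" (pixels), "dist" ([k1, k2, p1, p2, k3] as OpenCV has them; the pictures are not rectified), "R" (3x3) and "t" (3): a world point X has camera coordinates R X + t. Camera axes: x right, y down, z forward; pixel columns grow to the right and rows downward; lengths in m; the calibration is good to about 2 mm. A picture is of the moment at which its call begins: read the wrist's pose just before it. get_calibration takes no time and is no camera call; for the wrist camera it gives the pose at the moment of the call.
A pose or a line that the arm cannot do raises manip.PlanningError and nothing moves.
- manip.sign_off(): hands the job in; it is judged then, once.
Trained networks look in the newest picture that a camera, given by its name, has taken for a name from the list of things; names that differ only in an ending like _2 or _b are one class to them, and where a whole thing is asked for, a point or a joint stands for the part that bears it (a point fixed in the world has none). Each returns a list of dicts, best first, with "conf" (0 to 1); they miss things now and then, are a little off and sometimes report something else, mostly with a low value. They report only what shows in the picture. A call takes as long as a camera call. They do not tell look-alikes from the thing itself.
- manip.trace(thing, camera): "region" (384x512 bool, what is visible of it) and "location" ([column, row] in pixels, amid what is visible of it).
The state is a dict: "clock": time; "qpos": joint angles; "joint_vel": joint speeds; "effort": joint torques, N m; "tcp_pos": TCP position; "tcp_rot": TCP orientation; "ft_force": force on the tool from outside, world axes, zero at the start; "torque": the same for the moment, N m; "gripper_width": finger opening in m; "gripper_force": force on a finger pad.
Only numpy, scipy, OpenCV 4.12 (cv2) and the standard library are available. Lean on these libraries where they do the work, as an engineer would, in place of code of your own. Each camera call takes 0.05 s, during which the arm holds its last target. There are 200 camera calls.

TASK

Put the modelling stand (the square board with the upright post) on the banding wheel, centred and flat with no corner overhanging, both of the wheel's pins in its holes; the fit has to be found by feel, turning the stand lightly on the pins. Lower it by hand all the way home before letting go: never let it drop, not even the last few millimetres, and never lean on it or force it. Leave everything else on the table where it is.

Things in the scene. Friction and masses are not known exactly. Their poses are not given: they have to be found in the camera images.
- stand: Modelling stand, about 0.4 kg (varies by a quarter), loose on the table at the start: square plywood board 105 x 105 x 15 mm, upright square wooden post in its middle. Four 14 mm through holes, one towards each corner, on the board's diagonals, 47.5 mm from the centre. Origin: centre of the underside; z up along the post, x and y square to the board's edges and the post's faces.
- post_top (a point): Middle of the top end of the stand's post, 127 mm above the board's underside. The post is 26 x 26 mm and bare for 105 mm below this point, wood on metal, rigid (stand and wheel yield far less than 1 mm under the loads allowed here); a thin steel flange 46 mm square lies round its foot.
- wheel: Banding wheel (small pottery turntable), base fixed to the table: iron base 136 mm dia, round flat aluminium head 170 mm dia. The head turns on the base; its angle differs every time and is NOT measured: this body's yaw says nothing of it. The brake is on: the head stays put unless twisted with more than about 0.6 N m. Origin: on the wheel's axis at table height, z up.
- wheel_top (a point): Point on the wheel's axis on the top face of its head, 75 mm above the table. Two steel pins, 10 mm dia, 7 mm high, bevelled ends, stand on the head opposite each other 47.5 mm from the axis. A centred stand rides 7 mm above this point on the pins, level with it when they are in two opposite holes (play 2 mm all round); any quarter turn passes over such a fit.
- glue_jar: Bystander, sizes in mm: clear screw-top glue jar with lid, 72 dia x 95. Origin: on its axis, underside.
- white_tub: Bystander, sizes in mm: white screw-top tub, 84 dia x 100. Origin: on its axis, underside.
- squeeze_bottle: Bystander, sizes in mm: slim squeeze bottle with nozzle cap, 48 dia x 150, standing. Origin: on its axis, underside.
- spool: Bystander, sizes in mm: small spool of cord, 40 dia x 58, standing. Origin: on its axis, underside.
- wound_ball: Bystander, sizes in mm: cord-wound ball 90 dia sitting in a shallow dish, 94 high. Origin: on its axis, underside.
- cup: Bystander, sizes in mm: white cup without handle, 68 dia x 75. Origin: on its axis, underside.
- glue_brush: Bystander, sizes in mm: flat glue brush lying down, 160 long. Origin: its middle, underside.
- offcut: Bystander, sizes in mm: small plywood offcut 75 x 30 x 12, lying flat. Origin: its middle, underside.
Mind the look-alikes: they are no part of the job. What is shaped like the stand but pink is not meant.

How it is judged:
On the way, in this order (a step that is already met when the one before it is completed fails the run):
1. the stand has been lifted off the table (height (world z) of stand above 0.03 m), for 0.2 s.
2. the stand sits over the pins, flat on the wheel's head and centred (z of stand in the frame of wheel_top below 0.002 m and horizontal distance between stand and wheel_top below 0.004 m and angle between stand's own z axis and vertical below 0.03 rad), for 0.2 s.
At the end, for the whole second after the job is handed in: The stand rests, released and still, flat on the wheel's head (underside within 2 mm of the head, tilt under 0.03 rad) with its centre within 4 mm of the wheel's axis, both pins in its holes; no edge overhangs (all of step 2 and linear speed of stand below 0.01 m/s); the robot touches nothing.
It fails at once if the stand is pressed, knocked or dropped on the wheel with more than 25 N (its own weight is about 4 N) (contact force between stand and wheel above 25 N).
It fails at once if the stand is tipped over (more than 0.5 rad) (angle between stand's own z axis and vertical above 0.5 rad).
It fails at once if the stand is let drop: it moves faster than 0.15 m/s when over the wheel and less than 12 mm above its head (linear speed of stand above 0.15 m/s and z of stand in the frame of wheel_top below 0.012 m and horizontal distance between stand and wheel_top below 0.03 m).
It fails at once if a bystander is moved by more than 20 mm (distance of any of glue_jar, white_tub, squeeze_bottle, spool, wound_ball, cup, glue_brush, offcut from where it was at the start of the episode above 0.02 m).
It also fails if it takes over 72 s, if anything falls off the work surface, if the arm or the gripper's body presses on something with over 40 N, if the wrist force passes 120 N, or if a joint passes its speed limit or range.

## Working session

There is one attempt and no reset: what is moved stays moved. The work goes in short steps, each a Python script; the robot and the scene stay as the last script left them, time stands still between calls to the robot, and variables do not carry over. Pictures are saved under pics/ and viewed, at most 10 in all, crops included, and the job is handed in when it is done.

```bash
mkdir -p pics; ls
cat > h.py <<'E'
import numpy as np, cv2
from station import manip
def K(c): return np.array([[c["fx"],0,c["cx"]],[0,c["fy"],c["cy"]],[0,0,1.]])
def ray(c,px):
    p=cv2.undistortPoints(np.array([[px]],float),K(c),np.array(c["dist"],float))[0,0]
    R=np.array(c["R"]);o=-R.T@np.array(c["t"]);d=R.T@np.array([p[0],p[1],1.]);return o,d
def atz(c,px,z):
    o,d=ray(c,px);return o+d*(z-o[2])/d[2]
def proj(c,X):
    R=np.array(c["R"]);return cv2.projectPoints(np.array(X,float).reshape(-1,3),cv2.Rodrigues(R)[0],np.array(c["t"],float),K(c),np.array(c["dist"],float))[0][:,0]
E
python3 - <<'E'
from h import *
ims=[]
for n in ["top","scene"]:
    im=manip.read_camera(n);cv2.imwrite(f"pics/{n}_raw0.png",im);ims.append(im)
    c=manip.get_calibration(n)
    for th in ["stand","post_top","wheel","wheel_top"]:
        for r in manip.trace(th,n)[:3]:
            l=r["location"];print(n,th,round(r["conf"],2),np.round(l),r["region"].sum(),*[np.round(atz(c,l,z)[:2],3) for z in (0,.075,.127)])
    print(n,np.round(ray(c,[256,192])[0],2))
cv2.imwrite("pics/a.png",cv2.resize(ims[0],(800,600)));cv2.imwrite("pics/b.png",cv2.resize(ims[1],(800,600)))
print(manip.get_state())
E
```

```text
pics
top stand 0.96 [365. 281.] 1116 [ 0.236 -0.363] [ 0.243 -0.342] [ 0.248 -0.327]
top stand 0.94 [304. 255.] 991 [ 0.324 -0.163] [ 0.326 -0.153] [ 0.327 -0.146]
top stand 0.56 [328. 198.] 1033 [ 0.508 -0.249] [ 0.5   -0.234] [ 0.494 -0.224]
top post_top 0.92 [306. 258.] 1101 [ 0.314 -0.17 ] [ 0.317 -0.16 ] [ 0.319 -0.152]
top post_top 0.62 [367. 278.] 1110 [ 0.246 -0.37 ] [ 0.253 -0.349] [ 0.257 -0.334]
top post_top 0.56 [328. 198.] 1012 [ 0.507 -0.249] [ 0.499 -0.234] [ 0.494 -0.223]
top wheel 0.86 [198. 189.] 2369 [0.541 0.178] [0.531 0.169] [0.525 0.163]
top wheel_top 0.64 [201. 187.] 2428 [0.549 0.169] [0.538 0.16 ] [0.531 0.155]
top [0.36 0.02 1.35]
scene stand 0.71 [ 98. 246.] 1459 [ 0.228 -0.362] [ 0.296 -0.383] [ 0.344 -0.398]
scene stand 0.63 [187. 273.] 1608 [ 0.488 -0.248] [ 0.536 -0.278] [ 0.57  -0.298]
scene stand 0.56 [166. 222.] 1178 [ 0.296 -0.165] [ 0.359 -0.202] [ 0.403 -0.227]
scene post_top 0.68 [192. 275.] 1567 [ 0.503 -0.242] [ 0.55  -0.272] [ 0.583 -0.293]
scene post_top 0.56 [ 97. 248.] 1451 [ 0.233 -0.366] [ 0.301 -0.386] [ 0.348 -0.401]
scene wheel 0.86 [
[... 353 characters left out ...]
: array([ 1.31398686e+00,  3.13523596e-01, -4.71133177e-02,  1.21023209e+00,
       -5.41734919e-05,  1.57080356e+00]), 'joint_vel': array([ 9.76047816e-05, -1.93965452e-03, -1.76580290e-03,  3.63287845e-04,
       -3.65568218e-04,  1.06769785e-03]), 'effort': array([ 1.31268112e-03, -5.38965726e+01,  3.39752340e+01,  3.54139207e-03,
        1.55405669e-04, -1.75711818e-07]), 'tcp_pos': array([0.15240197, 0.58030635, 0.40467949]), 'tcp_rot': array([ 1.28055756e-01,  9.91766969e-01, -3.95100977e-05,  2.22103720e-05]), 'ft_force': array([-0.15067921,  0.0129804 , -1.41284952]), 'torque': array([ 0.00910295,  0.00223668, -0.05595912]), 'gripper_force': 0.0, 'gripper_width': 0.08525152113297285}
```

View pics/a.png

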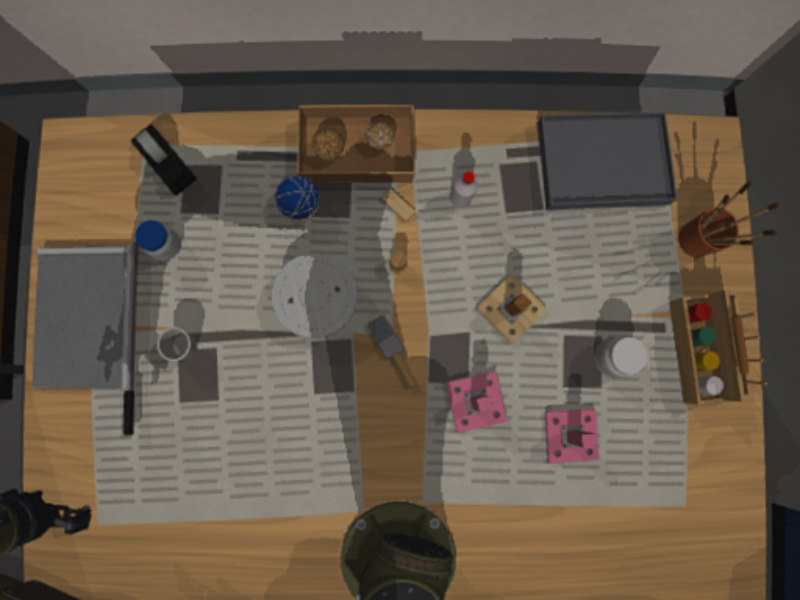

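View pics/b.png

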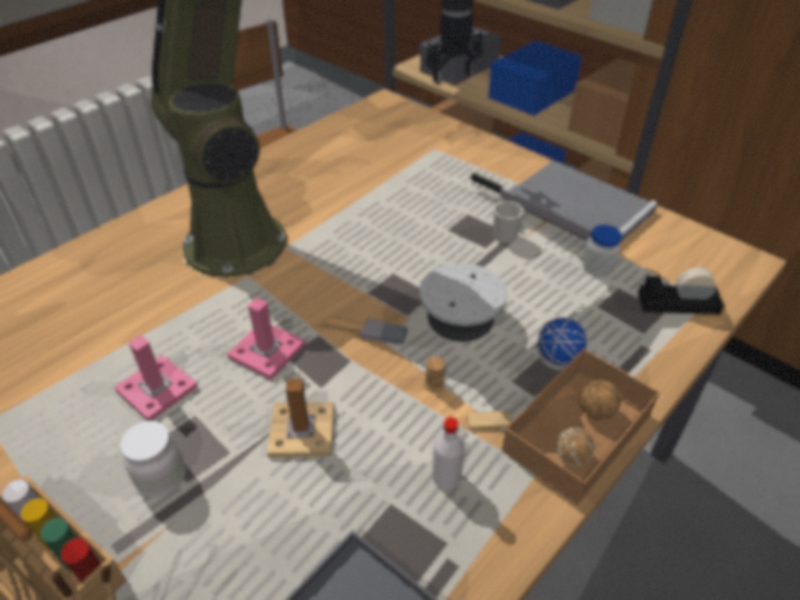

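Top picture (800x600 view): the candidates for the stand are plywood at (511,308), pink at (477,400) and pink at (572,436). The plywood one with the brown post is meant, since the pink ones are excluded. The wheel head is at (314,296), with pins at about (291,301) and (337,289). The scene picture agrees: stand (300,430), wheel (463,295). I'll confirm in an enlarged crop.

Run:
```python
from h import *
im=cv2.imread("pics/top_raw0.png");c=manip.get_calibration("top")
a=cv2.resize(im[170:225,300:355],(400,400),interpolation=cv2.INTER_CUBIC)
b=cv2.resize(im[155:223,167:235],(400,400),interpolation=cv2.INTER_CUBIC)
cv2.imwrite("pics/c.png",np.hstack([a,b]))
manip.read_camera("top")
r=[x for x in manip.trace("stand","top") if abs(x["location"][0]-328)<12][0]["region"]
w=manip.trace("wheel_top","top")[0]["region"]
cs=cv2.findContours(r.astype(np.uint8),0,2)[0];cnt=max(cs,key=cv2.contourArea)[:,0]
P=np.array([atz(c,p,.015)[:2] for p in cnt]);print("stand",cv2.minAreaRect((P*1000).astype(np.float32)))
cs=cv2.findContours(w.astype(np.uint8),0,2)[0];cnt=max(cs,key=cv2.contourArea)[:,0]
P=np.array([atz(c,p,.075)[:2] for p in cnt]);print("wheel",cv2.minEnclosingCircle((P*1000).astype(np.float32)),cv2.fitEllipse((P*1000).astype(np.float32)))
for p in [(186.2,192.6),(215.7,185)]: print("pin",atz(c,p,.08))
```

```text
stand ((505.9514465332031, -240.69992065429688), (101.41493225097656, 105.49484252929688), 43.95808410644531)
wheel ((532.3501586914062, 161.4193878173828), 84.88777923583984) ((532.5377197265625, 161.58633422851562), (164.25291442871094, 167.20936584472656), 27.76881217956543)
pin [0.5201201  0.20567623 0.08      ]
pin [0.54294899 0.11482579 0.08      ]
```

View pics/c.png

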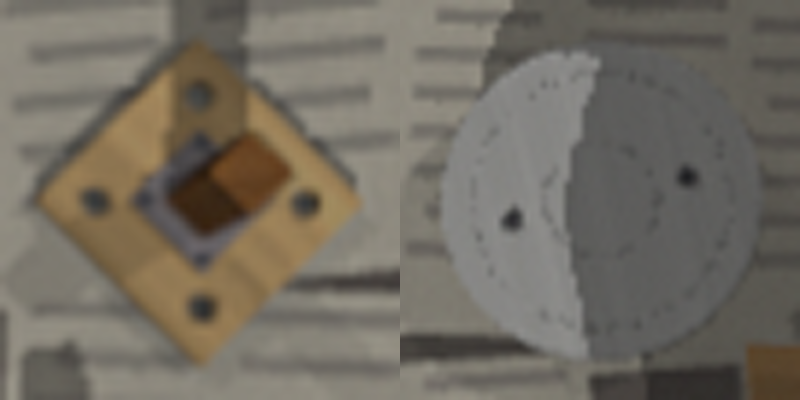

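The crop confirms it: plywood board, brown post, four holes, at (0.506,-0.241) with yaw about 44°. The wheel is at (0.532,0.161), and its pins at crop (512,219) and (688,177) give a line at about -76°, 94 mm apart (95 expected). Now I'll hover and look with the wrist camera.

```bash
cat >> h.py <<'E'
def q(yd):  # tool down, tool y axis at world yaw yd (deg)
    f=np.radians(yd+90)/2; return np.array([np.cos(f),np.sin(f),0,0])
E
python3 - <<'E'
from h import *
for a in (-46,44,134,-136):
    s=manip.ik([.506,-.241,.4],q(a)); e=manip.ik([.532,.161,.4],q(a+15.1));print(a,None if s is None else np.round(s,2),None if e is None else np.round(e,2))
manip.reach([.506,-.241,.40],q(-46)); manip.sleep(.2)
c=manip.get_calibration("wrist");im=manip.read_camera("wrist");np.save("c1.npy",c,allow_pickle=True);cv2.imwrite("pics/w1_raw.png",im)
t=manip.trace("stand","wrist")
for x in t[:2]: print(x["conf"],x["location"],x["region"].sum())
r=t[0]["region"];cnt=max(cv2.findContours(r.astype(np.uint8),0,2)[0],key=cv2.contourArea)[:,0]
P=np.array([atz(c,p,.015)[:2] for p in cnt]);print(cv2.minAreaRect((P*1000).astype(np.float32)))
X=[[.506,-.241,.127]]+[[.506+.0475*np.cos(k),-.241+.0475*np.sin(k),.015] for k in np.radians([-1,89,179,269])]
for p in proj(c,X): cv2.circle(im,tuple(np.int32(np.round(p))),3,(0,255,0),1)
cv2.imwrite("pics/d.png",cv2.resize(im,(800,600)))
s=manip.get_state();print(s["clock"],s["tcp_pos"],s["ft_force"],s["torque"])
E
```

```text
-46 [-0.44  0.24 -0.15  1.18  0.    1.93] [ 0.29  0.23 -0.17  1.17  0.    2.4 ]
44 [-0.44  0.24 -0.15  1.18  0.    0.36] [ 0.29  0.23 -0.17  1.17  0.    0.83]
134 [-0.44  0.24 -0.15  1.18  0.   -1.21] [ 0.29  0.23 -0.17  1.17  0.   -0.74]
-136 [-0.44  0.24 -0.15  1.18  0.   -2.78] [ 0.29  0.23 -0.17  1.17  0.   -2.31]
0.82 [181.3, 342.9] 2361
0.79 [255.2, 162.5] 8549
((263.3295593261719, -351.2026062011719), (86.24542999267578, 98.26522064208984), 0.5023981928825378)
4.0833 [ 0.50613011 -0.24074762  0.39998031] [ 0.20285153  0.00353595 -0.13388169] [ 0.00474991 -0.02288135  0.0172838 ]
```

View pics/d.png

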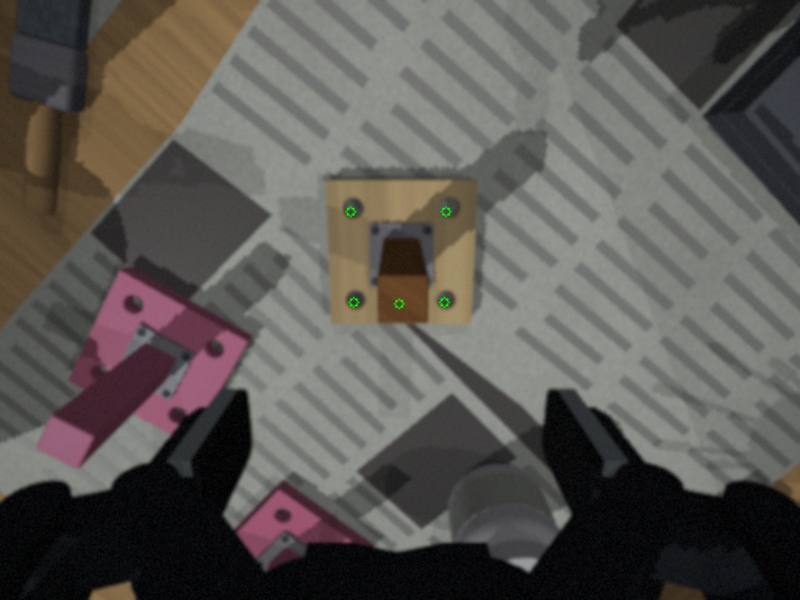

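The wrist view agrees with the estimate to about 1–2 mm: holes at view (352,208), (447,208), (354,300) and (445,299), post top at (402,298). Grasping now.

Run:
```python
from h import *
p=[.5073,-.2397]
manip.servo_line([*p,.40],.1)
s=manip.get_state();print(s["ft_force"],s["torque"])
print(manip.servo_line([*p,.241],.12,contact_N=6))
manip.set_gripper(0.0,50)
s=manip.get_state();print(s["gripper_width"],s["gripper_force"],s["ft_force"],s["tcp_pos"])
manip.servo_line([*p,.36],.1);manip.sleep(.3)
s=manip.get_state();print(s["clock"],s["gripper_width"],s["ft_force"],s["torque"],s["tcp_pos"])
c=manip.get_calibration("wrist");im=manip.read_camera("wrist");cv2.imwrite("pics/w2_raw.png",im)
T=s["tcp_pos"];X=[[T[0]+.0475*np.cos(k),T[1]+.0475*np.sin(k),T[2]-.241+.015] for k in np.radians([-1,89,179,269])]
P=proj(c,X);print(np.round(P,1))
for a in P: cv2.circle(im,tuple(np.int32(np.round(a*8))),16,(0,255,0),1,shift=3)
cv2.imwrite("pics/e.png",cv2.resize(im,(800,600)))
```

```text
[ 0.05307907 -0.56904023  0.34315001] [ 0.03948257 -0.07140387  0.01012182]
False
0.025759682881930673 44.738332629203796 [ 1.2061828  -1.06295879 -0.10281161] [ 0.50763343 -0.23994659  0.2412101 ]
8.025 0.025422676338362434 [-0.06243668  0.17656889 -4.77118423] [-0.04914236  0.00805901 -0.01710953] [ 0.50721816 -0.23965494  0.35964369]
[[309.5 164.4]
 [201.2 164.6]
 [206.1 261.3]
 [304.6 261.3]]
```

View pics/e.png

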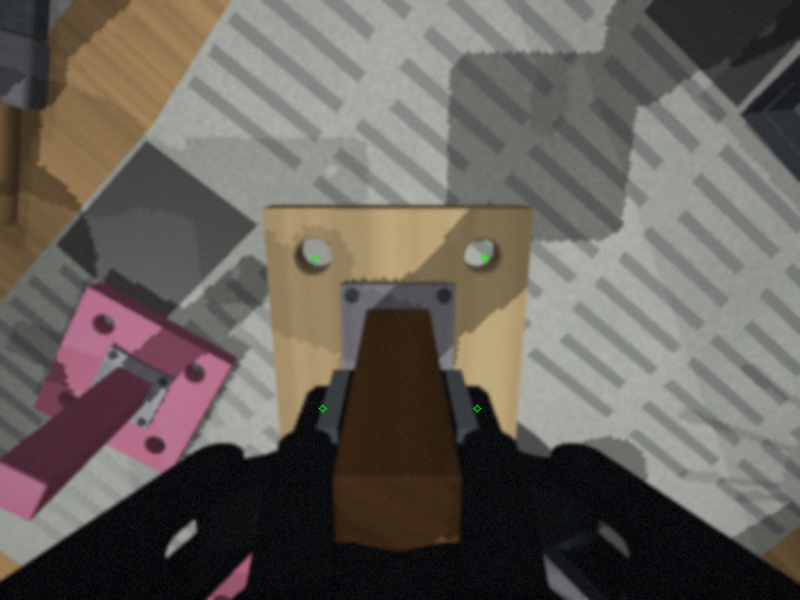

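The stand is held: fingers at 25.5 mm, 4.8 N of weight, holes at view (313,252) and (481,252), about 2 mm forward of where I predicted. Next I'll look at the wheel's pins with the same camera, from a pose beside the wheel.

Run:
```python
from h import *
manip.reach([.460,.042,.40],q(-30.9));manip.sleep(.3)
c=manip.get_calibration("wrist");im=manip.read_camera("wrist");cv2.imwrite("pics/w3_raw.png",im)
np.save("c3.npy",c,allow_pickle=True)
P=proj(c,[[.5201,.2057,.082],[.543,.1148,.082],[.532,.161,.075]]);print(np.round(P,1))
for a in P: cv2.circle(im,tuple(np.int32(np.round(a*8))),8,(0,255,0),1,shift=3)
cv2.imwrite("pics/f.png",cv2.resize(im,(800,600)));print(manip.get_state()["clock"])
```

```text
[[211.6 -35.2]
 [294.6  56.5]
 [254.6  13.1]]
9.5333
```

View pics/f.png

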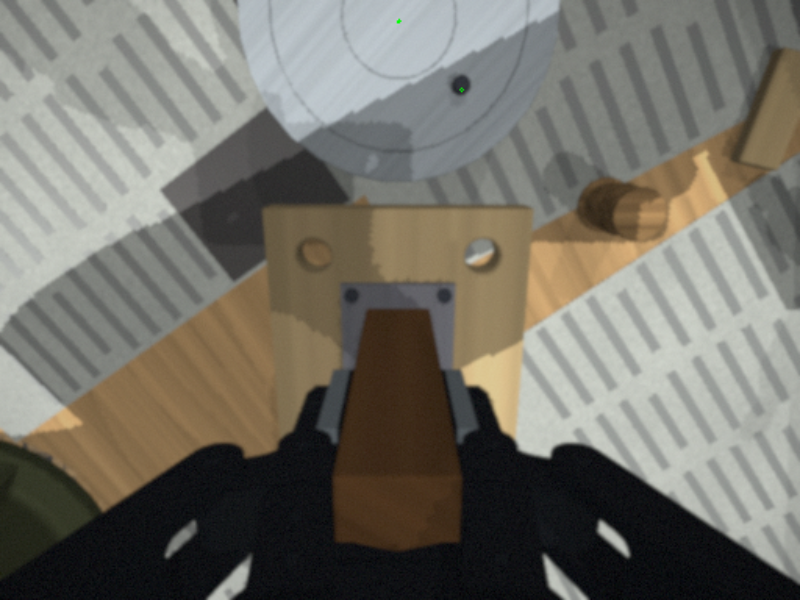

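The pin shows at view (460,84) against a predicted (460,88), and the ring centre at (398,21) matches. The forward bias is the same one seen on the holes, so it cancels and the target stays (.532,.161). Moving over the wheel and lowering by feel.

Run:
```python
from h import *
x=[.532,.1608]
manip.servo_line([*x,.40],.12); manip.servo_line([*x,.332],.08); manip.sleep(.4)
s0=manip.get_state();print(s0["clock"],s0["ft_force"],s0["torque"],s0["tcp_pos"])
print(manip.servo_line([*x,.3165],.008,contact_N=3));manip.sleep(.1)
s=manip.get_state();print(s["clock"],s["ft_force"]-s0["ft_force"],s["torque"]-s0["torque"],s["tcp_pos"])
```

```text
12.2417 [ 0.13945752 -1.05091849 -3.78791904] [-0.01307759 -0.02057064 -0.05745794] [0.53203925 0.16080563 0.3321968 ]
False
14.425 [ 0.35407399  1.13709071 -0.95384064] [0.01393338 0.03849629 0.10123845] [0.53200481 0.16081365 0.31653602]
```

It passed the pin height (.323) without contact, so the pins look to be in the holes. Next: find the floor, and check the fit with a light twist.

Run:
```python
from h import *
x=[.532,.1608]
def st(l,s0):
    s=manip.get_state();print(l,round(s["clock"],2),np.round(s["ft_force"]-s0["ft_force"],2),np.round(s["torque"]-s0["torque"],3),np.round(s["tcp_pos"],4));return s
s0=manip.get_state()
print(manip.servo_line([*x,.3125],.005,contact_N=3));manip.sleep(.1)
s=st("floor",s0);z=s["tcp_pos"][2]
manip.servo_line([*x,z+.002],.01);manip.sleep(.2);s1=st("up",s0)
for d in (5,-5):
    r=manip.servo_line([*x,z+.0021],.01,rot=q(-30.9+d),contact_N=4);manip.sleep(.1);s=st(("twist",d,r,s["tcp_rot"][:2]),s1)
    f=2*np.degrees(np.arctan2(s["tcp_rot"][1],s["tcp_rot"][0]))-90;print("yaw",f)
    manip.servo_line([*x,z+.002],.01,rot=q(-30.9))
st("back",s1)
```

```text
True
floor 14.85 [ 0.28 -0.95 11.23] [ 0.07   0.161 -0.008] [0.5321 0.1607 0.3161]
up 15.57 [ 2.31  2.16 -2.09] [ 0.511 -0.954 -0.045] [0.532  0.1609 0.3178]
('twist', 5, False, array([0.86996168, 0.49311932])) 15.92 [ 1.63  0.74 -0.19] [ 0.081 -0.385 -0.229] [0.5323 0.1609 0.3183]
yaw -25.963724400735288
('twist', -5, False, array([0.84788023, 0.53018766])) 16.52 [ 1.05 -1.02  1.86] [-0.077 -0.27   0.234] [0.5321 0.1608 0.3183]
yaw -35.80920759240311
back 16.77 [ 0.39 -1.96  1.2 ] [-0.349 -0.4   -0.228] [0.5321 0.1606 0.3181]
```

The floor is at tcp z .3161, so the underside is at .0751, which is the head height. The twist met resistance of ±0.23 N m on both sides, so the pins are captive. Setting down lightly and releasing.

Run:
```python
from h import *
x=[.532,.1608]
s0=manip.get_state()
print(manip.servo_line([*x,.3157],.003,contact_N=2.5));
s=manip.get_state();print(s["tcp_pos"],s["ft_force"]-s0["ft_force"],s["torque"])
manip.set_gripper(.045);manip.sleep(.2)
s=manip.get_state();print(s["clock"],s["gripper_width"],s["ft_force"],s["torque"])
manip.set_gripper(.085)
manip.servo_line([*x,.46],.12)
manip.sleep(.2);c=manip.get_calibration("wrist");im=manip.read_camera("wrist");b=manip.read_camera("top")
P=proj(c,[[x[0]+.085*np.cos(k),x[1]+.085*np.sin(k),.075] for k in np.linspace(0,6.28,25)])
cv2.imwrite("pics/g.png",np.hstack([cv2.resize(im,(400,300)),cv2.resize(b[145:235,140:260],(400,300),interpolation=cv2.INTER_CUBIC)]))
cv2.imwrite("pics/w4_raw.png",im);print(manip.get_state()["clock"])
```

```text
True
[0.53226598 0.16071882 0.31732253] [-1.78396552 -0.5663111   3.12699445] [ 0.33730384 -0.51910158 -0.0674686 ]
17.6333 0.04520738215866535 [-0.93305412  0.61896746 -0.34311082] [-0.03620075 -0.01939916  0.00390892]
19.75
```

View pics/g.png

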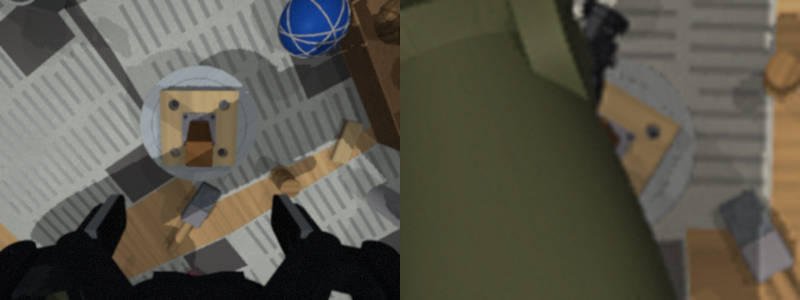

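The left half shows the stand on the head with all its corners inside the rim. I'll check it with an enlarged crop carrying the projected model (green: wheel and pose at z=75, red: what it would look like 7 mm up on the pins).

Run:
```python
from h import *
c=manip.get_calibration("wrist");im=cv2.imread("pics/w4_raw.png")
o=ray(c,[256,192])[0];print(np.round(o,3))
x=np.array([.532,.1608]);S=5;x0,y0=175,75
big=cv2.resize(im[y0:y0+120,x0:x0+150],None,fx=S,fy=S,interpolation=cv2.INTER_CUBIC)
def dr(X,col):
    P=(proj(c,X)-[x0,y0]+.5)*S;cv2.polylines(big,[np.int32(P)],True,col,1)
ci=lambda m,r,z:[[m[0]+r*np.cos(k),m[1]+r*np.sin(k),z] for k in np.linspace(0,6.28,60)]
dr(ci(x,.085,.075),(0,255,0))
for dz,col in((0,(0,255,0)),(.007,(0,0,255))):
    dr([[x[0]+.07425*np.cos(k),x[1]+.07425*np.sin(k),.09+dz] for k in np.radians([14.1,104.1,194.1,284.1])],col)
    for k in np.radians([14.1,104.1,194.1,284.1]): dr(ci(x+.0475*np.array([np.cos(k),np.sin(k)]),.007,.09+dz),col)
cv2.imwrite("pics/h.png",big)
```

```text
[0.57  0.225 0.428]
```

View pics/h.png

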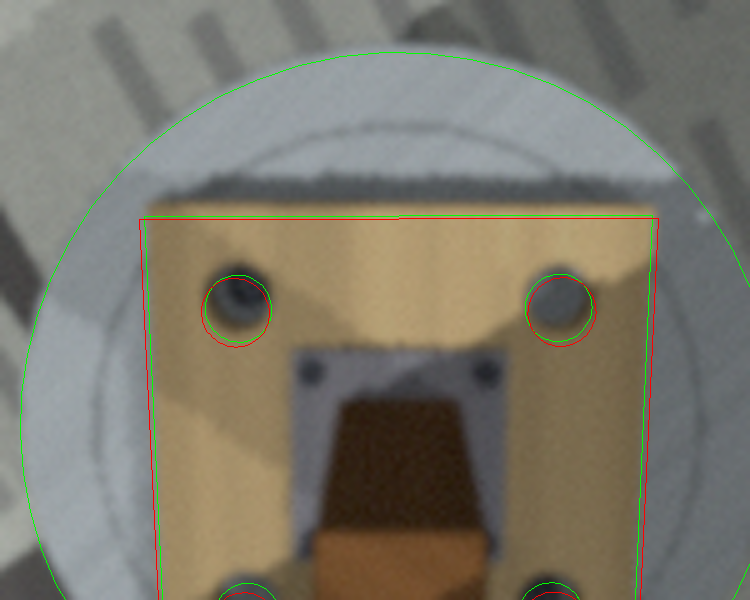

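In the crop the board's edges match the green seated outline in width, not the red raised one. Board and rim show the same ~8 px bias, so it is centred, and a dark pin sits inside the upper-left hole at (243,292). The gripper is clear, so I'm handing in.

```bash
python3 -c "
from station import manip
print(manip.sign_off())"
```

```text
the job is handed in; nothing more can be done
None
```

The stand is on the banding wheel, centred and flat with the pins in its holes by feel and in the wrist picture, released with the gripper clear, and the job is handed in at about 20 s; no verdict was returned.

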